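# Crack the steam gate valve one true turn

### The arm

A 6-joint arm with a two-finger parallel gripper is mounted at the origin on the work surface. World frame = base frame: x ahead of the robot, y to its left, z up, the work surface at z = 0. Lengths are in m, angles in rad, forces in N, time in s.
With the tool pointing down it reaches from about 0.35 to 0.975 m from the base axis. Payload 17.4 kg.
Tool frame: the origin (TCP) lies midway between the tips of the shut fingers; the grasp point (between the pads) lies 19 mm behind it; z points along the fingers, y is the direction in which the jaws open and shut (so a half turn about z gives the same grasp; the last joint's range is limited). The gripper opens to 85 mm and grips with 20 to 120 N. Pads are 22 mm wide; open, the fingers measure 114 mm over their backs; the gripper's body (76 mm by 85 mm) begins 54 mm behind the grasp point. The pads swing forward as they close: fully open they stand 13 mm farther back than shut.
Start: joints at [1.282, 0.116, 1.442, -0, 1.584, -0.038], TCP at [0.168, 0.654, 0.231] pointing down, gripper open.
Joint ranges: [-2.83, 2.83], [-0.83, 2.19], [0.07, 2.5], [-1.14, 4.28], [0.01, 3], [-2.97, 2.97]. Speed limits (rad/s): [1.89, 1.89, 2.22, 3.14, 3.14, 3.14].

### API

Orientations are given as a rotation vector (axis times angle).
In Python, from plant import robot gives the robot as it stands.
- The arm moves only by the shell command python3 -m pendant 'ROWS' [FORCE]. ROWS is JSON, a list of rows, each a list of 7 numbers: the shift along the tool's x, y, z in mm, then the turn, a rotation vector about the tool's x, y, z in degrees, then the opening, from 0 (shut) to 1 (fully open). A call has 1 to 10 rows; each row is the pose to reach, as a shift and turn from the pose commanded when the call began, along the tool's axes at that moment; what a row does not reach only later rows make up. A row lasts 1/8 s, in which the tool goes at most 62.5 mm and 10.7 degrees, less where a joint would pass 70% of its speed; a pose out of reach is approached as far as the arm can. A call with a gripper value outside its range is refused whole. The fingers move at their own pace and stop on an object; FORCE is the grip in N (left out, the last holds). Time passes only in rows, so rows that repeat a pose let the fingers close. It gives the time, the measured TCP pose, the force and the opening at its end, in the units of the state.
- robot.sense(): the state, without advancing time (a new reading comes with each control period).
- robot.grab_frame(name): name is "scene" or "top" or "wrist"; returns a dict with "image" (384x512x3 uint8, blue, green, red), "vfov" (degrees; the focal length in pixels is half the picture's height over the tangent of half this angle, whatever the lens; pixels are square), "cx", "cy" (the principal point, pixels), "k1" (the pictures are not rectified: a ray, as slopes to the right and down, at radius r is drawn at 1 + k1 r^2 times it, then the intrinsics apply), "R" (3x3) and "t" (3): a world point X has camera coordinates R X + t. Camera axes: x right, y down, z forward; pixel columns grow to the right and rows downward; lengths in m; the calibration is good to about 2 mm. A picture is of the moment at which its call begins. There is no depth.
- robot.job_done(): hands the job in, once; it reports no verdict.
Trained networks look in a picture, given as the dict that the camera call returned (one of the last four; its "shot" number tells which), for a name from the list of things; names that differ only in an ending like _2 or _b are one class to them, and where a whole thing is asked for, a point or a joint stands for the part that bears it (a point fixed in the world has none). Each returns a list of dicts, best first, with "p" (0 to 1); they miss things now and then, are a little off and sometimes report something else, mostly with a low value. They report only what shows in the picture. A call takes as long as a camera call.
- robot.look_for(target, picture): "position" ([x, y, z] in m, in world coordinates, good to about 4 mm: the middle of the surface that is visible of it).
- robot.place_of(target, picture): "position" ([x, y, z] in m, in world coordinates, good to about 4 mm: a listed point, or the origin of a listed thing).
The state is a dict: "time_s": time; "joint_positions": joint angles; "qd": joint speeds; "tau": joint torques, N m; "eef_pos": TCP position; "tcp_rot": TCP orientation; "force": force on the tool from outside, world axes, zero at the start; "wrist_torque": the same for the moment, N m; "gripper_width": opening from 0.0 (shut) to 1.0 (fully open).
Only numpy, scipy, OpenCV 4.12 (cv2) and the standard library are available. Lean on these libraries where they do the work, as an engineer would, in place of code of your own. Each camera call takes 0.05 s, during which the arm holds its last target. There are 200 camera calls.

### The job

Somebody left the red-wheeled steam valve a little open, and the line has to be warmed up slowly from a known setting. Turn the wheel clockwise until the valve is properly shut, but gently: do not force the wedge into its seat. Then open it by exactly one turn of the wheel that really moves the stem, so take up the slack in the worn wheel before you begin to count; let go of the wheel and leave the things standing round the valve where they are.

Things in the scene. Friction and masses are not known exactly. Their poses are not given: they have to be found in the camera images.
- valve: brass rising-stem gate valve in a dark steam pipe (42 mm thick, centre 85 mm up, along y), fixed to the counter. Origin on the counter below the wheel's axis, z up along that axis. The pipe ends in 90 mm wide counter flanges at y = -170 and 170 mm; a gauge (top 187 mm up) stands at y = 118 mm. The yoke below the wheel keeps within 35 mm of the axis and ends 203 mm up
- wheel_center (a point): centre of the level red wheel, half-way up rim and spokes, 225 mm above the counter. Rim 12 mm thick, 160 mm across; hub 38 mm across, from 18 mm below to 16 mm above; 4 spokes at right angles, 11 mm wide, 9 mm high. Between spokes it is open from the hub to 68 mm out, and for 60 mm below (but for the yoke): closed fingers can go in and push a spoke, or the rim can be pinched
- wheel: the same wheel, origin 18 mm below point wheel_center; x along the spoke with the white mark, z up; it turns with the wheel and does not rise. CLOCKWISE from above SHUTS. Worn loose on its nut: after each change of direction, and at the start, it may swing free (under 1 N on a spoke) through an unknown part of a turn before it bites and moves the stem.
- marked_spoke (a point): point on the spoke with the white mark, 45 mm from the axis. A push square to a spoke here: slack under 1 N; driving the stem 7 N (0.33 N m). From where the wedge sits, shutting gets harder at once by 2 N and then by 1.2 N per mm of push (springs: 0.42 N m and 2.5 N m a radian): 8 to 12 N above driving is properly shut, 25 N above is forcing it
- stem_top (a point): top of the steel stem (15 mm across) that comes up through the hub. It does not turn; it rises 3 mm for each turn of the wheel that really drives it, and sinks when shutting. At the start it stands somewhat open; how far, and how high it stands when shut, is not known and must be felt
- sleeve_top (a point): top of the steel collar, 35 mm across, between yoke and hub, 207 mm above the counter. It holds the wheel's nut down on stiff disc springs: when the wedge sits and the wheel is turned on, it climbs the stem and lifts, by 0.05 to 0.1 mm when properly shut, over 0.2 mm when forced: too little to see. Let go, the wheel springs back by that bit and otherwise stays where it is left
- pepper_mill: turned wooden pepper mill, 54 mm across, 130 mm tall; bystander, origin at the centre of its underside
- deli_tub: clear round tub with white lid, 116 mm across, 70 mm tall; bystander, origin at the centre of its underside
- squeeze_bottle: yellow squeeze bottle, 60 mm across, 195 mm tall; bystander, origin at the centre of its underside
- label_roll: roll of labels standing on end, 106 mm across, 70 mm tall; bystander, origin at the centre of its underside

How it is judged:
On the way:
1. the valve is properly shut: the stem down, the wedge pressed home so that the sleeve lifts 0.03 mm on its springs (some 6 N above driving, at mid-spoke) (z of stem_top in the frame of valve below 0.2501 m and z of sleeve_top in the frame of valve above 0.20703 m), for 0.1 s.
At the end, for the whole second after the job is handed in: the stem stands one turn open: 3 mm above the height where the wedge meets its seat, within 0.4 mm (about an eighth of a turn), with the wheel at rest and let go, and the mill, tub, bottle and label roll where they stood (z of stem_top in the frame of valve between 0.2526 and 0.2534 m and angular speed of wheel below 0.1 rad/s); the robot touches nothing.
It fails at once if the wedge is forced into its seat: the sleeve lifted more than 0.2 mm on its springs (a push of some 26 N above driving, at the middle of a spoke) (z of sleeve_top in the frame of valve above 0.2072 m).
It fails at once if the pepper mill, tub, squeeze bottle or label roll is shoved more than 25 mm or tipped over (distance of any of pepper_mill, deli_tub, squeeze_bottle, label_roll from where it was at the start of the episode above 0.025 m or angle between any of pepper_mill, deli_tub, squeeze_bottle, label_roll's own z axis and vertical above 0.5 rad).
It also fails if it takes over 70 s, if anything falls off the work surface, if the arm or the gripper's body presses on something with over 40 N, if the wrist force passes 120 N, or if a joint passes its speed limit or range.

## Working session

There is one attempt and no reset: what is moved stays moved. The work goes in short steps, Python scripts to look and compute and a shell command to move; the robot and the scene stay as the last step left them, time stands still between calls to the robot, and variables do not carry over. Pictures are saved under pics/ and viewed, about 8 in all and at most 12, crops included, and the job is handed in when it is done.

```bash
mkdir -p pics; ls; python3 - <<'E'
from plant import robot
import cv2,numpy as np
s=robot.sense()
print({k:np.round(v,3).tolist() for k,v in s.items()})
for cam in ("scene","top"):
    f=robot.grab_frame(cam); cv2.imwrite(f"pics/{cam}0.png",f["image"])
    for n in ["valve","wheel_center","wheel","marked_spoke","stem_top","sleeve_top","pepper_mill","deli_tub","squeeze_bottle","label_roll"]:
        r=robot.place_of(n,f)
        print(cam,n,[(np.round(d["position"],3).tolist(),round(d["p"],2)) for d in r[:2]])
print(robot.sense()["time_s"])
a=cv2.imread("pics/scene0.png");b=cv2.imread("pics/top0.png")
cv2.imwrite("pics/both0.png",cv2.resize(np.vstack([a,b]),(400,600)) )
E
```

```text
pics
{'time_s': 0.0, 'joint_positions': [1.282, 0.117, 1.442, 0.0, 1.584, -0.038], 'qd': [0.0, 0.0, -0.001, 0.001, -0.0, -0.001], 'tau': [-0.0, -73.203, -63.246, -0.0, 0.007, 0.0], 'eef_pos': [0.167, 0.654, 0.231], 'tcp_rot': [-0.393, -3.117, 0.002], 'force': [-0.501, 0.005, 0.578], 'wrist_torque': [-0.016, -0.018, -0.02], 'gripper_width': 0.995}
scene valve [([0.555, -0.049, -0.002], 0.95)]
scene wheel_center [([0.558, -0.05, 0.227], 0.86)]
scene wheel [([0.558, -0.044, 0.211], 0.88)]
scene marked_spoke [([0.557, -0.002, 0.225], 0.56), ([0.522, -0.345, 0.002], 0.43)]
scene stem_top [([0.558, -0.05, 0.25], 0.38)]
scene sleeve_top []
scene pepper_mill [([0.706, 0.034, -0.001], 0.7), ([0.522, -0.345, 0.002], 0.37)]
scene deli_tub [([0.653, -0.123, -0.0], 0.88), ([0.556, -0.001, 0.226], 0.72)]
scene squeeze_bottle [([0.615, 0.433, -0.003], 0.75)]
scene label_roll [([0.523, -0.347, -0.0], 0.63)]
top valve [([0.558, -0.046, 0.0], 0.65)]
top wheel_center [([0.552, -0.049, 0.223], 0.6)]
top wheel [([0.553, -0.044, 0.212], 0.85)]
top marked_spoke [([0.557, -0.004, 0.224], 0.91)]
top stem_top [([0.552, -0.046, 0.252], 0.51), ([0.555, -0.003, 0.223], 0.5)]
top sleeve_top [([0.554, -0.05, 0.224], 0.69), ([0.528, -0.348, 0.001], 0.64)]
top pepper_mill [([0.707, 0.035, 0.001], 0.65)]
top deli_tub [([0.659, -0.131, -0.004], 0.88)]
top squeeze_bottle [([0.619, 0.433, 0.003], 0.71)]
top label_roll [([0.528, -0.348, 0.002], 0.66)]
1.1
```

View pics/top0.png

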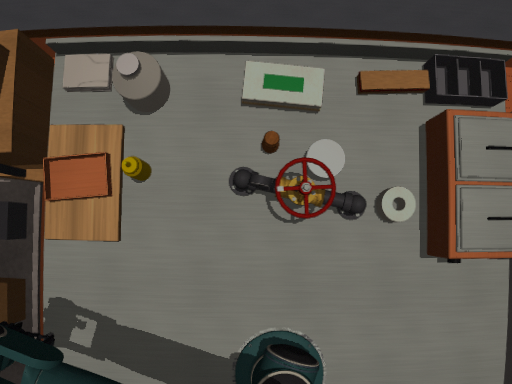

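View pics/scene0.png

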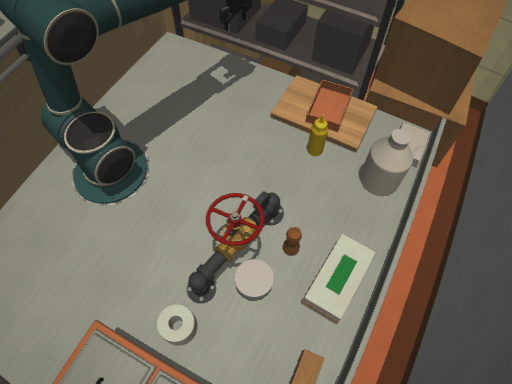

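The top view shows the wheel at about (305,187), marked spoke pointing up-left-ish (+y, left in the picture), tub at (325,158), mill at (271,141) and label roll at (398,204). In the scene view the wheel is at (235,218). All of this agrees with the networks, which put the wheel centre at about (0.555, -0.048, 0.225). I'll move to hover over the gap at 135°, with fingers shut and tool y turned onto world y.

```bash
python3 -m pendant '[[0,0,-50,0,0,0,0],[-40,-45,-69,0,0,-5,0],[-95,-105,-69,0,0,-10,0],[-150,-165,-69,0,0,-14.4,0],[-200,-220,-69,0,0,-14.4,0],[-250,-275,-69,0,0,-14.4,0],[-300,-330,-69,0,0,-14.4,0],[-350,-385,-69,0,0,-14.4,0],[-400,-440,-69,0,0,-14.4,0],[-440,-484,-69,0,0,-14.4,0]]' 40; python3 - <<'E'
from plant import robot
import numpy as np
s=robot.sense()
print({k:np.round(s[k],4).tolist() for k in("joint_positions","eef_pos","tcp_rot","force","gripper_width")})
E
```

```text
time_s: 2.35
eef_pos: [0.4299, 0.1574, 0.3007]
tcp_rot: [-0.001, 3.141, 0.0]
force: [1.1, 0.9, -0.7]
gripper_width: 0.001
{'joint_positions': [0.2952, -0.3749, 1.7753, 0.0, 1.7402, -1.2762], 'eef_pos': [0.4299, 0.1574, 0.3007], 'tcp_rot': [-0.001, 3.1406, 0.0005], 'force': [1.0817, 0.8745, -0.6605], 'gripper_width': 0.001}
```

```bash
python3 -m pendant '[[-25,-46,0,0,0,0,0],[-49,-92,0,0,0,0,0],[-49,-92,0,0,0,0,0],[-49,-92,0,0,0,0,0],[-49,-92,0,0,0,0,0]]'; python3 - <<'E'
from plant import robot
import cv2,numpy as np
s=robot.sense()
print({k:np.round(s[k],4).tolist() for k in("joint_positions","force","wrist_torque")})
for cam in ("wrist","top","scene"):
    f=robot.grab_frame(cam)
    if cam!="scene": cv2.imwrite(f"pics/{cam}1.png",f["image"])
    for n in ["wheel_center","wheel","valve","marked_spoke","stem_top"]:
        r=robot.place_of(n,f)
        print(cam,n,[(np.round(d["position"],4).tolist(),round(d["p"],2)) for d in r[:2]])
E
```

```text
time_s: 2.98
eef_pos: [0.4781, 0.0683, 0.3005]
tcp_rot: [-0.003, 3.141, 0.0]
force: [-0.4, 0.5, 0.4]
gripper_width: -0.003
{'joint_positions': [0.089, -0.3168, 1.7319, 0.0002, 1.7261, -1.4837], 'force': [-0.3933, 0.5423, 0.4498], 'wrist_torque': [-0.0191, -0.0307, -0.0181]}
wrist wheel_center [([0.5557, -0.0443, 0.2226], 0.57)]
wrist wheel [([0.5549, -0.0471, 0.2062], 0.74)]
wrist valve [([0.5522, -0.0462, 0.0028], 0.85)]
wrist marked_spoke []
wrist stem_top [([0.5533, -0.0497, 0.2536], 0.66)]
top wheel_center []
top wheel [([0.5541, -0.0471, 0.2114], 0.82), ([0.5566, 0.0004, 0.2277], 0.32)]
top valve [([0.5573, -0.0475, 0.0007], 0.9)]
top marked_spoke [([0.5559, -0.0043, 0.2227], 0.96)]
top stem_top [([0.5561, -0.044, 0.2494], 0.54)]
scene wheel_center [([0.559, -0.0478, 0.2241], 0.71)]
scene wheel [([0.5581, -0.0428, 0.2106], 0.63), ([0.5581, -0.048, 0.2549], 0.31)]
scene valve [([0.5507, -0.0493, -0.0032], 0.62)]
scene marked_spoke [([0.5557, -0.0023, 0.2243], 0.91)]
scene stem_top [([0.5595, -0.048, 0.2539], 0.55)]
```

View pics/wrist1.png

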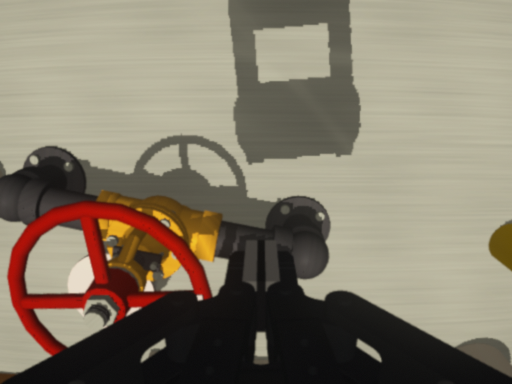

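The wrist view shows the wheel centre (stem) at about (100,310). The shut fingers are at (260,260), still short of the gap. The centre is (0.5555, -0.047). I'll move over the gap, then down.

```bash
python3 -m pendant '[[-22,-42,0,0,0,0,0],[-45,-83,0,0,0,0,0],[-45,-83,0,0,0,0,0],[-45,-83,0,0,0,0,0]]'; python3 -m pendant '[[0,0,40,0,0,0,0],[0,0,65,0,0,0,0],[0,0,65,0,0,0,0]]'; cat > h.py <<'E'
from plant import robot
import numpy as np,sys
C=np.array([.5555,-.047])
def st(out=True):
    s=robot.sense(); p=np.array(s["eef_pos"])[:2]-C; f=np.array(s["force"])
    T=p[0]*f[1]-p[1]*f[0]   # about wheel axis, force on tool, + = resists clockwise push
    a=np.degrees(np.arctan2(p[1],p[0]))
    if out: print("t %.2f pos %s z %.4f ang %.1f r %.1f F %s T %.3f Feq45 %.1f"%(s["time_s"],np.round(s["eef_pos"][:2],4),s["eef_pos"][2],a,1e3*np.hypot(*p),np.round(f,1),T,T/.045))
    return T/.045
if __name__=="__main__":
    # guard: exit 1 if |equivalent push| exceeds limit
    v=st(); sys.exit(abs(v)>float(sys.argv[1]))
E
python3 h.py 99
python3 - <<'E'
from plant import robot
import cv2
f=robot.grab_frame("wrist"); cv2.imwrite("pics/wrist2.png",f["image"])
E
```

```text
time_s: 4.38
eef_pos: [0.5234, -0.0155, 0.3002]
tcp_rot: [0.0, -3.141, -0.0]
force: [-1.4, 1.1, -0.1]
gripper_width: 0.002
time_s: 4.75
eef_pos: [0.5226, -0.0147, 0.234]
tcp_rot: [0.003, -3.139, -0.0]
force: [-0.7, -0.4, 0.6]
gripper_width: 0.001
t 4.75 pos [ 0.5226 -0.0147] z 0.2340 ang 135.5 r 46.1 F [-0.7 -0.4  0.6] T 0.036 Feq45 0.8False
```

View pics/wrist2.png

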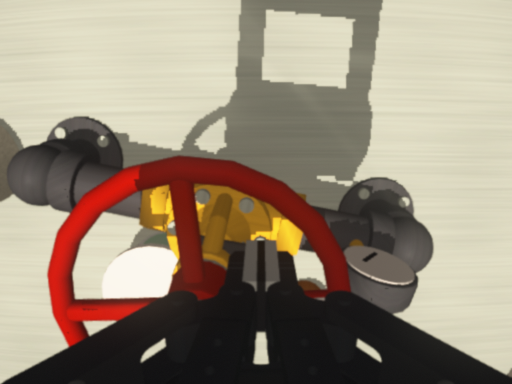

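The fingertips at (260,260) stand free in the gap between the spokes. The seat has to be felt, so I'll go down and orbit clockwise in small guarded steps.

```bash
sed -i 's/sys.exit(abs(v)/sys.exit(int(abs(v)/; s/sys.argv\[1\]))/sys.argv[1])))/' h.py
P="python3 -m pendant"; G="python3 h.py"
{ $P '[[0,0,20,0,0,0,0],[0,0,26,0,0,0,0],[0,0,26,0,0,0,0]]' && $G 3 &&
$P '[[-6.4,4.5,0,0,0,0,0],[-12.8,9,0,0,0,0,0]]' && $G 3.5 &&
$P '[[-7.5,2,0,0,0,0,0],[-15.1,4,0,0,0,0,0]]' && $G 3.5 &&
$P '[[-7.8,-0.6,0,0,0,0,0],[-15.5,-1.3,0,0,0,0,0]]' && $G 3.5 &&
$P '[[-7.1,-3.3,0,0,0,0,0],[-14.2,-6.6,0,0,0,0,0]]' && $G 3.5 &&
$P '[[-5.5,-5.5,0,0,0,0,0],[-11.1,-11.1,0,0,0,0,0]]' && $G 3.5 ; } | grep "^t "
```

```text
t 5.17 pos [ 0.5234 -0.0155] z 0.2090 ang 135.6 r 45.0 F [ 1.  -0.1  0.5] T -0.028 Feq45 -0.6
t 5.42 pos [ 0.537  -0.0063] z 0.2098 ang 114.5 r 44.7 F [-0.   0.5  0.5] T -0.007 Feq45 -0.1
t 5.67 pos [ 0.552  -0.0024] z 0.2093 ang 94.5 r 44.7 F [-1.5  0.2  0.7] T 0.065 Feq45 1.5
t 5.92 pos [ 0.5674 -0.0039] z 0.2092 ang 74.5 r 44.7 F [-1.2 -0.3 -0.2] T 0.051 Feq45 1.1
t 6.17 pos [ 0.5807 -0.0104] z 0.2090 ang 55.4 r 44.5 F [-9.1  5.   1.8] T 0.460 Feq45 10.2
```

```bash
P="python3 -m pendant"; G="python3 h.py"
{ $P '[[0,0,0,0,0,0,0]]'; $G 99; $P '[[-4.3,-4,0,0,0,0,0]]'; $G 99; } | grep "^t "
```

```text
t 6.30 pos [ 0.5812 -0.0106] z 0.2091 ang 54.8 r 44.6 F [-4.7  2.2  1.5] T 0.227 Feq45 5.0
t 6.42 pos [ 0.585  -0.0141] z 0.2091 ang 48.1 r 44.2 F [-8.7  6.   1.2] T 0.462 Feq45 10.3
```

```bash
P="python3 -m pendant"; G="python3 h.py"
{ $P '[[-3.8,-4.5,0,0,0,0,0],[-7.6,-9,0,0,0,0,0]]' && $G 12.5 &&
$P '[[-2.4,-5.3,0,0,0,0,0],[-4.9,-10.7,0,0,0,0,0]]' && $G 12.5 &&
$P '[[-1,-5.7,0,0,0,0,0],[-2.1,-11.5,0,0,0,0,0]]' && $G 12.5 &&
$P '[[0.5,-5.8,0,0,0,0,0],[1.1,-11.7,0,0,0,0,0]]' && $G 12.5 &&
$P '[[2,-5.5,0,0,0,0,0],[4,-11.1,0,0,0,0,0]]' && $G 12.5 &&
$P '[[3.3,-4.8,0,0,0,0,0],[6.7,-9.6,0,0,0,0,0]]' && $G 12.5 &&
$P '[[4.5,-3.8,0,0,0,0,0],[9,-7.6,0,0,0,0,0]]' && $G 12.5 ; } | grep "^t "
```

```text
t 6.67 pos [ 0.5928 -0.0231] z 0.2091 ang 32.6 r 44.3 F [-6.9  6.5  1.8] T 0.410 Feq45 9.1
t 6.92 pos [ 0.5978 -0.0335] z 0.2090 ang 17.8 r 44.4 F [-6.   9.8  0. ] T 0.497 Feq45 11.0
t 7.17 pos [ 0.5998 -0.0438] z 0.2088 ang 4.1 r 44.4 F [-6.2 22.8 -0.1] T 1.029 Feq45 22.9
```

The force jumped to about 20 N, which fits the seat spring. It's above the properly-shut band but below the forcing limit, so I'll ease back slightly and hold to confirm.

```bash
P="python3 -m pendant"; G="python3 h.py"
{ $P '[[0.2,2,0,0,0,0,0],[0.2,2,0,0,0,0,0]]'; $G 99; } | grep "^t "; python3 - <<'E'
from plant import robot
import numpy as np
for n in("wrist","top","scene"):
    f=robot.grab_frame(n); print(n,[(x,np.round(d["position"],4).tolist(),round(d["p"],2)) for x in("stem_top","marked_spoke") for d in robot.place_of(x,f)[:1]])
import h; h.st()
E
```

```text
t 7.42 pos [ 0.6002 -0.0418] z 0.2091 ang 6.7 r 45.0 F [-0.3 16.8 -1.3] T 0.751 Feq45 16.7
wrist [('stem_top', [0.5523, -0.0495, 0.2551], 0.9), ('marked_spoke', [0.6026, -0.0602, 0.2263], 0.85)]
top [('stem_top', [0.5549, -0.0462, 0.2515], 0.44), ('marked_spoke', [0.6035, -0.0595, 0.2259], 0.76)]
scene [('stem_top', [0.56, -0.0478, 0.2543], 0.59), ('marked_spoke', [0.5999, -0.0598, 0.2227], 0.98)]
t 7.88 pos [ 0.6002 -0.0418] z 0.2091 ang 6.7 r 45.0 F [-0.4 16.8 -1.2] T 0.753 Feq45 16.7
```

Static hold: 16.8 N at the finger-corner radius of about 55 mm, which is 0.93 N m or about 13 N above driving at mid-spoke. To confirm it's the seat spring, I'll back off in small steps and watch the force fall.

```bash
P="python3 -m pendant"; G="python3 h.py"
{ $P '[[0,2,0,0,0,0,0],[0,2,0,0,0,0,0]]'; $G 99; $P '[[0,2,0,0,0,0,0],[0,2,0,0,0,0,0]]'; $G 99;$P '[[0,3,0,0,0,0,0],[0,3,0,0,0,0,0]]'; $G 99;  $P '[[-0.5,4,0,0,0,0,0],[-0.5,4,0,0,0,0,0]]'; $G 99; } | grep "^t "; python3 - <<'E'
from plant import robot
import numpy as np
for n in("top","scene"):
    f=robot.grab_frame(n); print(n,[(x,np.round(d["position"],4).tolist(),round(d["p"],2)) for x in("marked_spoke",) for d in robot.place_of(x,f)[:1]])
E
```

```text
t 8.12 pos [ 0.6003 -0.04  ] z 0.2092 ang 8.9 r 45.3 F [ 1.3 14.7 -1.7] T 0.647 Feq45 14.4
t 8.38 pos [ 0.6004 -0.0383] z 0.2092 ang 11.0 r 45.7 F [ 2.6 12.8 -1.7] T 0.551 Feq45 12.2
t 8.62 pos [ 0.6002 -0.0365] z 0.2093 ang 13.2 r 45.9 F [ 1.3  3.1 -0.7] T 0.125 Feq45 2.8
t 8.88 pos [ 0.6004 -0.0327] z 0.2093 ang 17.7 r 47.1 F [ 1.   0.  -0.3] T -0.013 Feq45 -0.3
top [('marked_spoke', [0.6023, -0.0537, 0.2228], 0.94)]
scene [('marked_spoke', [0.6001, -0.0571, 0.2258], 0.69)]
```

The spring-like fall confirms the wedge was on its seat, and the wheel has sprung back. Now I'll push the next spoke anticlockwise through the slack until it bites.

```bash
P="python3 -m pendant"; G="python3 h.py"
{ $P '[[3.5,5,0,0,0,0,0],[6.9,9.9,0,0,0,0,0]]' && $G 4 &&
$P '[[3.8,4.5,0,0,0,0,0],[7.6,9,0,0,0,0,0]]' && $G 4 &&
$P '[[4.8,3.3,0,0,0,0,0],[9.6,6.7,0,0,0,0,0]]' && $G 4 &&
$P '[[5.5,2,0,0,0,0,0],[11.1,4,0,0,0,0,0]]' && $G 4 &&
$P '[[5.8,0.5,0,0,0,0,0],[11.7,1.1,0,0,0,0,0]]' && $G 4 &&
$P '[[5.7,-1,0,0,0,0,0],[11.5,-2.1,0,0,0,0,0]]' && $G 4 &&
$P '[[5.3,-2.4,0,0,0,0,0],[10.7,-4.9,0,0,0,0,0]]' && $G 4 &&
$P '[[4.5,-3.8,0,0,0,0,0],[9,-7.6,0,0,0,0,0]]' && $G 4 &&
$P '[[3.3,-4.8,0,0,0,0,0],[6.7,-9.6,0,0,0,0,0]]' && $G 4 &&
$P '[[2,-5.5,0,0,0,0,0],[4,-11.1,0,0,0,0,0]]' && $G 4 &&
$P '[[0.5,-5.8,0,0,0,0,0],[1.1,-11.7,0,0,0,0,0]]' && $G 4 ; } | grep "^t "
```

```text
t 9.32 pos [ 0.5931 -0.0224] z 0.2093 ang 33.2 r 44.9 F [-0.3 -0.4 -0.1] T -0.008 Feq45 -0.2
t 9.57 pos [ 0.5855 -0.0134] z 0.2093 ang 48.3 r 45.1 F [0.3 0.3 0.5] T -0.002 Feq45 -0.0
t 9.82 pos [ 0.5759 -0.0069] z 0.2093 ang 63.1 r 45.0 F [0.3 0.2 0.1] T -0.007 Feq45 -0.2
t 10.07 pos [ 0.5647 -0.003 ] z 0.2093 ang 78.2 r 45.0 F [ 1.5 -0.1 -0.7] T -0.066 Feq45 -1.5
t 10.32 pos [ 0.553 -0.002] z 0.2093 ang 93.2 r 45.1 F [ 1.1 -0.7 -0.6] T -0.047 Feq45 -1.0
t 10.57 pos [ 0.5415 -0.0042] z 0.2093 ang 108.1 r 45.1 F [ 1.6 -0.2 -0.4] T -0.068 Feq45 -1.5
t 10.82 pos [ 0.5308 -0.0092] z 0.2093 ang 123.1 r 45.2 F [ 1.   0.1 -0. ] T -0.040 Feq45 -0.9
t 11.07 pos [ 0.5219 -0.0169] z 0.2093 ang 138.1 r 45.1 F [-0.3  0.9 -0.1] T -0.022 Feq45 -0.5
t 11.32 pos [ 0.5157 -0.026 ] z 0.2094 ang 152.2 r 44.9 F [ 5.4  7.3 -0.7] T -0.402 Feq45 -8.9
```

The bite came between 138° and 152° finger angle, so I take 146°. With the tool's yaw fixed, a full orbit back to 146° is exactly one turn of the wheel. I'll drive most of it now.

```bash
P="python3 -m pendant"; G="python3 h.py"
{ $P '[[4,-11.1,0,0,0,0,0],[5.1,-22.8,0,0,0,0,0],[3,-34.3,0,0,0,0,0],[-1.9,-45,0,0,0,0,0],[-9.5,-54,0,0,0,0,0],[-19.1,-60.7,0,0,0,0,0],[-30.2,-64.7,0,0,0,0,0],[-41.9,-65.8,0,0,0,0,0]]' && $G 15 &&
$P '[[-11.5,2.1,0,0,0,0,0],[-22.2,7,0,0,0,0,0],[-31.2,14.6,0,0,0,0,0],[-37.9,24.2,0,0,0,0,0],[-41.9,35.3,0,0,0,0,0],[-43,47,0,0,0,0,0],[-40.9,58.5,0,0,0,0,0],[-36,69.2,0,0,0,0,0]]' && $G 15 &&
$P '[[7.6,9,0,0,0,0,0],[17.2,15.7,0,0,0,0,0],[28.3,19.7,0,0,0,0,0],[40,20.8,0,0,0,0,0],[51.5,18.7,0,0,0,0,0],[62.2,13.8,0,0,0,0,0]]' && $G 15; } | grep "^t "
python3 - <<'E'
from plant import robot
import numpy as np,cv2
for n in("wrist","top","scene"):
    f=robot.grab_frame(n); print(n,[(x,np.round(d["position"],4).tolist(),round(d["p"],2)) for x in("marked_spoke","stem_top") for d in robot.place_of(x,f)[:1]])
    if n=="wrist": cv2.imwrite("pics/wrist3.png",f["image"])
E
```

```text
t 12.32 pos [ 0.5566 -0.0921] z 0.2088 ang -88.6 r 45.1 F [-10.8   2.9   1.2] T -0.482 Feq45 -10.7
t 13.32 pos [ 0.5934 -0.0238] z 0.2091 ang 31.4 r 44.4 F [ 4.4 -7.3 -0.4] T -0.379 Feq45 -8.4
t 14.07 pos [ 0.5319 -0.009 ] z 0.2100 ang 121.9 r 44.7 F [8.8 4.  2.1] T -0.426 Feq45 -9.5
wrist [('marked_spoke', [0.5794, -0.0073, 0.2275], 0.85)]
top []
scene [('marked_spoke', [0.5778, -0.007, 0.2266], 0.97), ('stem_top', [0.5578, -0.0467, 0.2556], 0.61)]
```

View pics/wrist3.png

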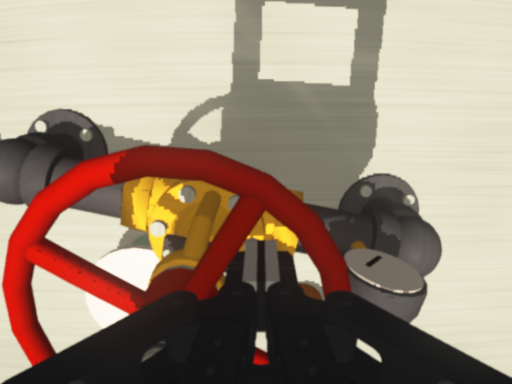

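The wrist view shows the fingers at (260,260) against the spoke ahead of them. The networks put the marked spoke at 60°, which agrees with the finger count of about 24° left. I'll finish to 146°, back off, lift out and move clear.

```bash
P="python3 -m pendant"; G="python3 h.py"
{ $P '[[4.5,-3.8,0,0,0,0,0],[9,-7.6,0,0,0,0,0],[13.1,-12.8,0,0,0,0,0],[13.1,-12.8,0,0,0,0,0]]'; $G 15;
$P '[[-4,6,0,0,0,0,0],[-6,8,0,0,0,0,0],[-6,8,0,0,0,0,0]]'; $G 99; 
$P '[[0,0,-40,0,0,0,0],[0,0,-90,0,0,0,0],[0,0,-110,0,0,0,0],[60,20,-110,0,0,0,0],[90,60,-110,0,0,0,0],[90,100,-110,0,0,0,0],[90,100,-110,0,0,0,0],[90,100,-110,0,0,0,0]]'; $G 99; } | grep "^t "
python3 - <<'E'
from plant import robot
import numpy as np,cv2
for n in("wrist","top","scene"):
    f=robot.grab_frame(n); print(n,[(x,np.round(d["position"],4).tolist(),round(d["p"],2)) for x in("marked_spoke","stem_top","pepper_mill","deli_tub","squeeze_bottle","label_roll") for d in robot.place_of(x,f)[:1]])
    if n=="top": cv2.imwrite("pics/top4.png",f["image"])
E
```

```text
t 15.03 pos [ 0.5182 -0.0217] z 0.2095 ang 145.9 r 45.0 F [2.2 4.6 1.8] T -0.229 Feq45 -5.1
t 15.40 pos [ 0.5242 -0.0136] z 0.2091 ang 133.1 r 45.8 F [-0.2  0.2  0.4] T 0.001 Feq45 0.0
t 16.40 pos [0.434  0.0859] z 0.3188 ang 132.4 r 180.1 F [ 0.3 -0.5  0.6] T 0.024 Feq45 0.5
wrist [('marked_spoke', [0.5676, -0.0003, 0.2293], 0.65), ('squeeze_bottle', [0.5534, -0.0442, 0.0045], 0.74)]
top [('marked_spoke', [0.5659, -0.0017, 0.2276], 0.85), ('stem_top', [0.5546, -0.0456, 0.2533], 0.6), ('pepper_mill', [0.7076, 0.0333, 0.0007], 0.7), ('deli_tub', [0.6597, -0.1279, -0.0015], 0.64), ('squeeze_bottle', [0.6189, 0.4351, 0.0023], 0.64), ('label_roll', [0.5265, -0.3496, -0.0003], 0.91)]
scene [('marked_spoke', [0.5661, -0.0005, 0.2258], 0.75), ('stem_top', [0.5576, -0.0492, 0.2571], 0.4), ('pepper_mill', [0.7061, 0.0375, -0.0006], 0.62), ('deli_tub', [0.6553, -0.1252, 0.0019], 0.81), ('squeeze_bottle', [0.6179, 0.4335, -0.0027], 0.72), ('label_roll', [0.5233, -0.3485, 0.001], 0.77)]
```

View pics/top4.png

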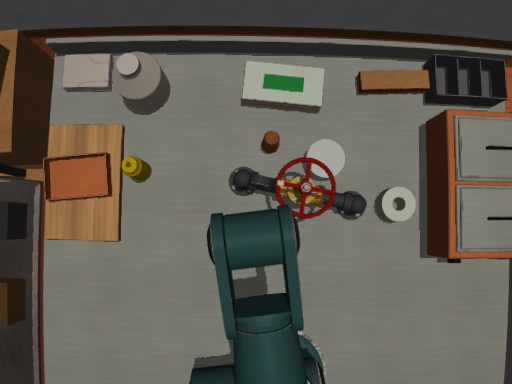

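The top view shows the wheel free at (305,187), the arm clear to the left of it, and the mill (271,141), tub (325,158), bottle (136,169) and roll (398,204) where they were. Handing in.

```bash
python3 -c "
from plant import robot
print(robot.job_done())"
```

```text
the job is handed in; nothing more can be done
None
```

The valve was shut, opened by one driven turn and handed in at about 16.6 s; no verdict came back.

- **Shutting:** I pushed a spoke clockwise with closed fingers in guarded steps. It bit, drove for about 45° and met the seat. The push peaked for a moment at about 1.19 N m, or about 19 N above driving at mid-spoke. That is more than the 8–12 N you asked for, though under the 25 N forcing limit. I eased back and held at about 0.93 N m (about 13 N above driving) for half a second. The force then fell like a spring as I backed off, which points to the wedge being on its seat.
- **Opening:** I took up about 90° of slack anticlockwise. The bite came between 138° and 152° of finger angle, so I took 146°. I then orbited exactly 360° back to 145.9°. That leaves an uncertainty of about ±8° of turn, or 0.07 mm of stem.
- **Last checks:** The wheel is let go, the force reads about zero and the arm is clear. The marked spoke stands at about 77°, as expected. The four bystanders are within measuring noise of where they started.
- **What disagreed:** The cameras' stem heights, 253.3 mm from the top and 257.1 mm from the scene, are too coarse to confirm the setting. It rests on the felt bite and the turn count.

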